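# Run the carved blocks home on the clamping rail and bolt them in

### The job

With the fingertips, push the whole row of four carved wooden blocks along the rail as one train, without letting the row come apart, until it is fully home against the red end stop. Then push the yellow knob to slide the steel keeper bolt fully across the rail behind the last block. Only push: never lift a block, and leave the other things on the bench alone.

Things in the scene. Friction and masses are not known exactly. Their poses are not given: they have to be found in the camera images.
- jig: Fixed clamping rail: plywood base 80 x 345 mm, 16 mm thick, with a straight open-topped channel along its own y axis. Origin: centre of the base's underside, on the bench, below the channel's centre line (x = 0); z up. Turned by up to about 20 degrees either way. A red end stop (80 x 22 mm, top 66 mm above the bench) closes the +y end; the channel is open at y = -172 mm.
- channel (a point): The middle of the channel floor, 16 mm above the bench, straight above the jig's origin. The channel is 43 mm wide between two aluminium walls, each 12 mm thick and 12 mm high (wall tops 28 mm above the bench).
- guide (a point): The bolt's guide, at x = -78, y = -18 mm in the jig frame, 16 mm above the bench: a plywood lug 16 mm thick reaching from the base out to x = -130 mm, with two aluminium cheeks on it (tops 46 mm above the bench, x from -116 to -41 mm, outer faces at y = -38 and +2 mm) and the keeper bolt between them.
- stop_face (a point): The foot of the red end stop's face, on the channel floor and centre line, at y = +150 mm in the jig frame: the row is pushed towards it, in the jig's +y direction.
- block_a: Carved printing block, dark walnut block with a pale diamond relief; loose, about 60 g, 40 mm across the rail, 38 mm along it, 34 mm high plus 2 mm relief. Origin: centre of its underside. Starts in the channel, the four touching in a row in any order, 50 to 115 mm short of the stop. Its top 22 mm stand above the channel walls, where a closed fingertip can push the rearmost block's rear face.
- block_b: Carved printing block, pale maple block with a dark cross relief; loose, about 60 g, 40 mm across the rail, 38 mm along it, 34 mm high plus 2 mm relief. Origin: centre of its underside. Starts in the channel, the four touching in a row in any order, 50 to 115 mm short of the stop. Its top 22 mm stand above the channel walls, where a closed fingertip can push the rearmost block's rear face.
- block_c: Carved printing block, mid-brown block with four pale bars; loose, about 60 g, 40 mm across the rail, 38 mm along it, 34 mm high plus 2 mm relief. Origin: centre of its underside. Starts in the channel, the four touching in a row in any order, 50 to 115 mm short of the stop. Its top 22 mm stand above the channel walls, where a closed fingertip can push the rearmost block's rear face.
- block_d: Carved printing block, reddish block with a pale round disc; loose, about 60 g, 40 mm across the rail, 38 mm along it, 34 mm high plus 2 mm relief. Origin: centre of its underside. Starts in the channel, the four touching in a row in any order, 50 to 115 mm short of the stop. Its top 22 mm stand above the channel walls, where a closed fingertip can push the rearmost block's rear face.
- keeper (a joint): Keeper bolt: steel bar 75 x 18 x 16 mm, 30 to 46 mm above the bench, sliding in the jig's +x direction over the wall and across the channel. Metres: 0 fully back, 0.045 fully across, at its own stop. Starts at 0 to 0.008, needs about 2 N, stays where left. With the row home it passes about 7 mm behind the last block; with the row short of home the blocks are in its way.
- keeper_knob (a point): The centre of the top of the bolt's upright yellow knob, 20 mm in diameter, 32 mm high, its top 78 mm above the bench. Push it sideways in the jig's +x direction to slide the bolt across; there is free room on its -x side above the lug.
- jar: Amber glass jar with black cap, 48 mm diameter, 55 mm high, origin under its centre; leave alone.
- burr_box: Clear plastic box of small grinding bits, 70 x 50 x 24 mm, origin under its centre; leave alone.
- knife: Craft knife lying flat, 150 mm long along its y, 9 mm high; leave alone.
- gouge: Carving gouge with pale wooden handle, 190 mm long along its y, 16 mm high; leave alone.
- plank: Dark wooden plank with a half-carved pattern, 65 x 140 x 24 mm, origin under its centre; leave alone.
- stone: Two-layer sharpening stone, 110 x 40 x 20 mm, origin under its centre, just beyond the stop end; leave alone.
- brush: Flat brush lying flat, 140 mm long along its x, 10 mm high, beyond the open end of the rail; leave alone.
There are look-alikes about, which are no part of the job. Leave any blue or green look-alike of the block_a alone.

How it is judged:
By the outcome, as a careful person would: the job done as asked, in the order asked, and still so for the second after the job is handed in, with the robot touching nothing.
It also fails if it takes over 45 s, if anything falls off the work surface, if the arm or the gripper's body presses on something with over 40 N, if the wrist force passes 120 N, or if a joint passes its speed limit or range.

### The arm

A 6-joint arm with a two-finger parallel gripper is mounted at the origin on the work surface. World frame = base frame: x ahead of the robot, y to its left, z up, the work surface at z = 0. Lengths are in m, angles in rad, forces in N, time in s.
With the tool pointing down it reaches from about 0.35 to 0.925 m from the base axis. Payload 6.4 kg.
Tool frame: the origin (TCP) lies between the finger pads; the fingertips stand 22 mm ahead of it and the grasp point (between the pads) lies 3 mm ahead of it (bot.tcp_to_tips is the distance from the TCP to the fingertips, in m); y points along the fingers, z is the direction in which the jaws open and shut, and the axes are right-handed (so a half turn about y gives the same grasp; the last joint's range is limited). The gripper opens to 85 mm and grips with 20 to 120 N. Pads are 22 mm wide; open, the fingers measure 114 mm over their backs; the gripper's body (76 mm by 85 mm) begins 54 mm behind the grasp point. The pads swing forward as they close: fully open they stand 13 mm farther back than shut.
Start: joints at [1.162, 0.245, 1.558, -0, 1.339, -0.174], TCP at [0.151, 0.632, 0.253] pointing down, gripper open.
Joint ranges: [-3.13, 3.13], [-1.02, 2.26], [0.13, 2.54], [-0.95, 4.09], [0.21, 2.88], [-2.74, 2.74]. Speed limits (rad/s): [2.57, 2.57, 3.14, 3.14, 3.14, 3.14].

### API

Orientations are given as a unit quaternion [w, x, y, z].
In Python, from workcell import bot gives the robot as it stands.
- The arm moves only by the tool drive_tool, never from a script. Its argument "deltas" is a list of rows, each an object with "linear": the shift along the tool's x, y, z in mm, a list of three; "rot": the turn, a rotation vector about the tool's x, y, z in rad, a list of three; "hand": the finger opening in mm, from 0 to 85.4. A call has 1 to 20 rows; each row shifts and turns the pose as measured when the row begins, along the tool's axes as they then stand; what a row does not reach is not made up. A row lasts 1/12 s, in which the tool goes at most 41.7 mm and 7.16 degrees, less where a joint would pass 70% of its speed; a pose out of reach is approached as far as the arm can. A call is refused whole if a number of a shift passes 41.7 or a number of a turn 0.125, either way. A call with a gripper value outside its range is refused whole. The fingers move at their own pace and stop on an object; "squeeze" is the grip in N (left out, the last holds). Time passes only in rows, so rows that do not move let the fingers close. It gives the time, the measured TCP pose, the force and the opening at its end, in the units of the state.
- bot.state(): the state, without advancing time (a new reading comes with each control period).
- bot.read_camera(name): name is "side" or "top" or "wrist"; returns the picture (480x640x3 uint8, blue, green, red); there is no depth.
- bot.get_calibration(name): a dict with "K" (3x3 intrinsics, pixels), "extrinsics" (4x4, takes a point from camera to world coordinates). Camera axes: x right, y down, z forward; pixel columns grow to the right and rows downward; lengths in m; the calibration is good to about 2 mm. A picture is of the moment at which its call begins: read the wrist's pose just before it. get_calibration takes no time and is no camera call; for the wrist camera it gives the pose at the moment of the call.
- bot.hand_in(): hands the job in, once; it reports no verdict.
The state is a dict: "time_s": time; "joint_pos": joint angles; "dq": joint speeds; "effort": joint torques, N m; "ee_pos": TCP position; "orientation": TCP orientation; "force": force on the tool from outside, world axes, zero at the start; "ft_torque": the same for the moment, N m; "width": opening from 0.0 (shut) to 1.0 (fully open).
Only numpy, scipy, OpenCV 4.12 (cv2) and the standard library are available. Lean on these libraries where they do the work, as an engineer would, in place of code of your own. Each camera call takes 0.05 s, during which the arm holds its last target. There are 200 camera calls.

## Working session

There is one attempt and no reset: what is moved stays moved. The work goes in short steps, Python scripts to look and compute and a tool call to move; the robot and the scene stay as the last step left them, time stands still between calls to the robot, and variables do not carry over. Pictures are saved under pics/ and viewed, on a budget of 10 in all, crops included, one or two more only if the job needs it, and the job is handed in when it is done.

Besides the shell and the picture viewer there is one more tool, called as name(argument=value, ...) on one line, values as JSON. drive_tool: Moves the arm, as the interface text tells. Its arguments: {"type":"object","properties":{"deltas":{"type":"array"},"squeeze":{"type":"number"}},"required":["deltas"]}

```bash
mkdir -p pics; ls; python3 - <<'E'
from workcell import bot
import cv2,numpy as np
s=bot.state();print(s)
for n in("top","side"):
    im=bot.read_camera(n);cv2.imwrite(f"pics/{n}0.png",im);c=bot.get_calibration(n);print(np.round(c["K"],1).tolist(),np.round(c["extrinsics"],4).tolist())
E
```

```text
pics
{'time_s': 0.0, 'joint_pos': array([ 1.16190744e+00,  2.45777837e-01,  1.55901747e+00,  1.01740799e-05,
        1.33865730e+00, -1.74105670e-01]), 'dq': array([ 0.00268222, -0.00122326,  0.00304914,  0.00048189,  0.00103952,
       -0.00097628]), 'effort': array([-1.58033876e-03, -4.29534030e+01, -3.26113164e+01, -3.41687901e-04,
        5.70827469e-03,  1.60145953e-05]), 'ee_pos': array([0.15100222, 0.63169683, 0.25220158]), 'orientation': array([-0.70161088,  0.70286858, -0.083011  ,  0.08262633]), 'force': array([ 0.95367541, -0.49522327,  0.82829365]), 'ft_torque': array([0.02039362, 0.01202024, 0.05470951]), 'width': 0.9970756109298744}
[[473.2, 0.0, 323.1], [0.0, 473.2, 242.0], [0.0, 0.0, 1.0]] [[0.018, -0.9973, 0.071, 0.525], [-0.9997, -0.0192, -0.0168, 0.0168], [0.0181, -0.0706, -0.9973, 0.8832], [0.0, 0.0, 0.0, 1.0]]
[[435.4, 0.0, 322.9], [0.0, 435.4, 232.5], [0.0, 0.0, 1.0]] [[-0.9833, -0.1189, 0.1379, 0.4706], [-0.1817, 0.6875, -0.7031, 0.5425], [-0.0112, -0.7164, -0.6976, 0.6378], [0.0, 0.0, 0.0, 1.0]]
```

View pics/top0.png

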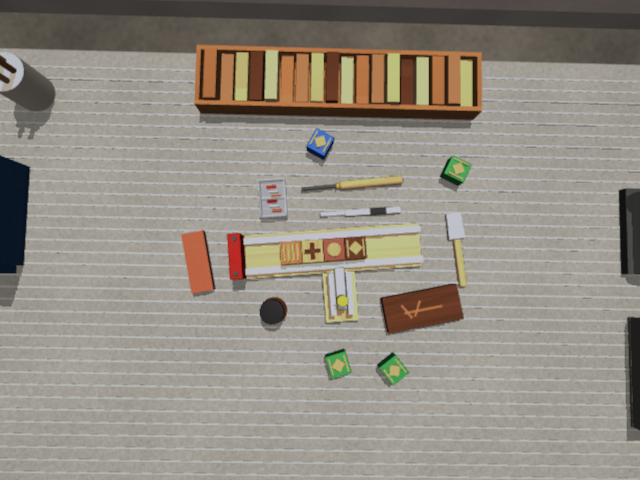

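View pics/side0.png

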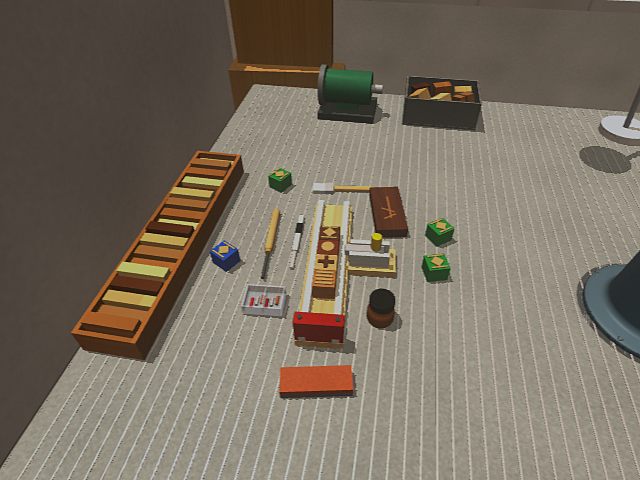

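Top view: the rail runs from (425,245) to the red stop at (236,256). Blocks from the stop are c, b, d, a, with the rear face near (366,248). The knob is at about (342,300). I'll enlarge this area.

```bash
python3 - <<'E'
import cv2
im=cv2.imread("pics/top0.png")[215:330,220:432]
im=cv2.resize(im,None,fx=3.75,fy=3.75,interpolation=cv2.INTER_CUBIC)
for i in range(0,212,20):
    cv2.putText(im,str(220+i),(int(i*3.75),10),0,.35,(0,0,255),1);cv2.line(im,(int(i*3.75),12),(int(i*3.75),20),(0,0,255),1)
for i in range(0,115,10): cv2.putText(im,str(215+i),(0,int(i*3.75)+4),0,.35,(0,0,255),1);
cv2.imwrite("pics/top0c.png",im)
E
```

```text
(no output)
```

View pics/top0c.png

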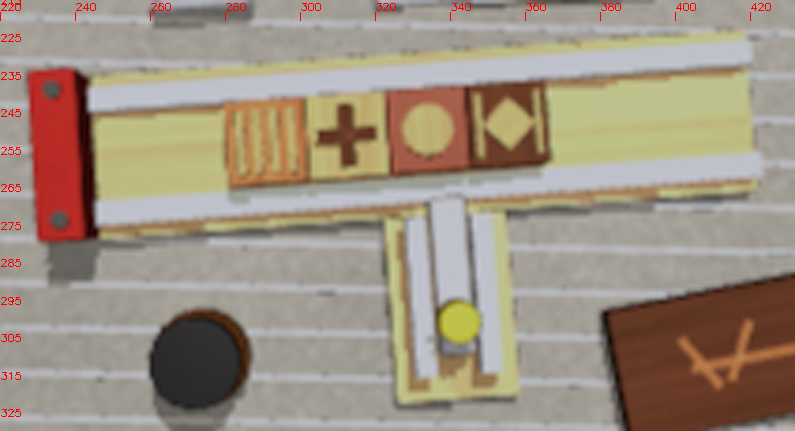

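```bash
cat > geo.py <<'E'
import numpy as np
from workcell import bot
def ray(cam,u,v,z):
    c=bot.get_calibration(cam);K=c["K"];T=np.array(c["extrinsics"])
    d=T[:3,:3]@np.linalg.solve(K,[u,v,1]);o=T[:3,3];return (o+d*(z-o[2])/d[2])[:2]
E
python3 - <<'E'
from geo import *
from scipy.optimize import least_squares
F=[(40,172,66,30,72),(40,150,66,75,70),(-40,172,66,40,241),(-40,150,66,85,238),(33.5,-172,28,749,39),(21.5,-172,28,751,67),(-21.5,-172,28,757,153),(-33.5,-172,28,760,178)]
P=lambda px,py,z:ray("top",220+(px-1.4)/3.75,215+(py-1.4)/3.75,z/1000)
W=np.array([P(f[3],f[4],f[2]) for f in F]);J=np.array([f[:2] for f in F])/1000
R=lambda t:np.array([[np.cos(t),-np.sin(t)],[np.sin(t),np.cos(t)]])
s=least_squares(lambda p:((J@R(p[2]).T+p[:2])-W).ravel(),[.5,0,0]);print(s.x,np.round(s.fun.reshape(-1,2)*1000,1).tolist())
x=s.x
for n,px,py,z in[("knob",459,322,78),("r1",544,81,50),("r2",549,160,50),("f1",225,108,50),("f2",229,186,50),("jar",195,362,55),("plank",604,314,24)]:
    p=P(px,py,z);print(n,p.round(4),((p-x[:2])@R(x[2])*1000).round(1))
from scipy.spatial.transform import Rotation as Ro
q=bot.state()["orientation"];print(Ro.from_quat(np.r_[q[1:],q[0]]).as_matrix().round(3))
E
```

```text
[ 0.57067439 -0.00495713  0.09055025] [[0.8, 1.8], [1.5, 0.5], [-1.4, 1.6], [-1.1, 0.2], [-0.7, -0.6], [1.0, -0.7], [-0.1, -1.5], [0.0, -1.1]]
knob [ 0.4837 -0.0306] [-88.9 -17.7]
r1 [ 0.596  -0.0707] [ 19.3 -67.7]
r2 [ 0.5587 -0.0735] [-18.1 -67.2]
f1 [0.5803 0.0793] [17.2 83.1]
f2 [0.5437 0.0766] [-19.4  83.6]
jar [0.4621 0.0899] [-99.6 104.3]
plank [ 0.486  -0.1037] [-93.3 -90.7]
[[ 0.973 -0.001  0.233]
 [-0.233 -0.002  0.973]
 [-0.    -1.    -0.002]]
```

drive_tool(deltas=[{"linear": [0,0,0],"rot": [0,-0.109,0],"hand": 0},{"linear": [0,0,0],"rot": [0,-0.109,0],"hand": 0},{"linear": [0,0,0],"rot": [0,-0.108,0],"hand": 0},{"linear": [10,0,-20],"rot": [0,0,0],"hand": 0},{"linear": [17,0,-35],"rot": [0,0,0],"hand": 0},{"linear": [17,0,-35],"rot": [0,0,0],"hand": 0},{"linear": [17,0,-35],"rot": [0,0,0],"hand": 0},{"linear": [17,0,-35],"rot": [0,0,0],"hand": 0},{"linear": [17,0,-35],"rot": [0,0,0],"hand": 0},{"linear": [17,0,-35],"rot": [0,0,0],"hand": 0},{"linear": [17,0,-35],"rot": [0,0,0],"hand": 0},{"linear": [17,0,-35],"rot": [0,0,0],"hand": 0}], squeeze=20)

```text
time_s: 1.1
ee_pos: [0.3292, 0.3403, 0.2458]
orientation: [-0.703, 0.709, 0.041, -0.046]
force: [0.4, 0.2, 0.1]
width: -0.003
```

```bash
cat >> geo.py <<'E'
from scipy.spatial.transform import Rotation as Ro
JO=np.array([0.5707,-0.0050,0]);JR=Ro.from_rotvec([0,0,0.0906]).as_matrix()
def jig():
    s=bot.state();q=s["orientation"];M=JR.T@Ro.from_quat(np.r_[q[1:],q[0]]).as_matrix()
    want=np.array([[1,0,0],[0,0,1],[0,-1,0]]) # tool x=jig x, tool z=jig y
    print("t",round(s["time_s"],2),"jig TCP mm",((s["ee_pos"]-JO)@JR*1000).round(1),"rot err tool",Ro.from_matrix(M.T@want).as_rotvec().round(3),"F jig",(s["force"]@JR).round(1),"w",round(s["width"],3))
E
python3 -c "from geo import *;jig()"
```

```text
t 1.1 jig TCP mm [-209.2  365.7  245.8] rot err tool [ 0.008  0.031 -0.008] F jig [0.4 0.2 0.1] w -0.003
```

drive_tool(deltas=[{"linear": [15,0,-35],"rot": [0,0.015,0],"hand": 0},{"linear": [15,0,-35],"rot": [0,0.015,0],"hand": 0},{"linear": [15,0,-35],"rot": [0,0,0],"hand": 0},{"linear": [15,0,-35],"rot": [0,0,0],"hand": 0},{"linear": [15,0,-35],"rot": [0,0,0],"hand": 0},{"linear": [15,0,-35],"rot": [0,0,0],"hand": 0},{"linear": [15,0,-35],"rot": [0,0,0],"hand": 0},{"linear": [15,0,-35],"rot": [0,0,0],"hand": 0},{"linear": [15,0,-35],"rot": [0,0,0],"hand": 0},{"linear": [15,0,-35],"rot": [0,0,0],"hand": 0},{"linear": [15,0,-35],"rot": [0,0,0],"hand": 0},{"linear": [15,0,-35],"rot": [0,0,0],"hand": 0},{"linear": [15,0,-35],"rot": [0,0,0],"hand": 0},{"linear": [0,0,0],"rot": [0,0,0],"hand": 0}])

```text
time_s: 2.27
ee_pos: [0.5715, -0.1246, 0.2435]
orientation: [-0.703, 0.71, 0.026, -0.033]
force: [-0.6, 0.1, 1.0]
width: 0.003
```

```bash
python3 -c "from geo import *;jig()"
```

```text
t 2.27 jig TCP mm [ -10.  -119.2  243.5] rot err tool [ 0.008 -0.008 -0.01 ] F jig [-0.6  0.1  1. ] w 0.003
```

drive_tool(deltas=[{"linear": [3,30,2],"rot": [0.004,-0.004,-0.005],"hand": 0},{"linear": [3,35,2],"rot": [0.004,-0.004,-0.005],"hand": 0},{"linear": [3,35,2],"rot": [0,0,0],"hand": 0},{"linear": [2,35,2],"rot": [0,0,0],"hand": 0},{"linear": [0,20,2],"rot": [0,0,0],"hand": 0},{"linear": [0,0,0],"rot": [0,0,0],"hand": 0},{"linear": [0,0,0],"rot": [0,0,0],"hand": 0}])

```text
time_s: 2.85
ee_pos: [0.5827, -0.1175, 0.0826]
orientation: [-0.706, 0.707, 0.031, -0.03]
force: [0.8, -0.0, 1.4]
width: -0.003
```

```bash
python3 - <<'E'
from geo import *
import cv2
jig()
a=bot.read_camera("side")[160:360,250:450];b=bot.read_camera("top")[200:330,220:430]
cv2.imwrite("pics/s1.png",np.hstack([cv2.resize(a,(400,400),interpolation=2),cv2.resize(bot.read_camera("wrist"),(400,300))[:,:] if 0 else cv2.resize(bot.read_camera("wrist"),(400,400))]))
E
```

```text
t 2.85 jig TCP mm [   1.7 -113.1   82.6] rot err tool [ 0.    -0.005  0.001] F jig [ 0.8 -0.1  1.4] w -0.003
```

View pics/s1.png

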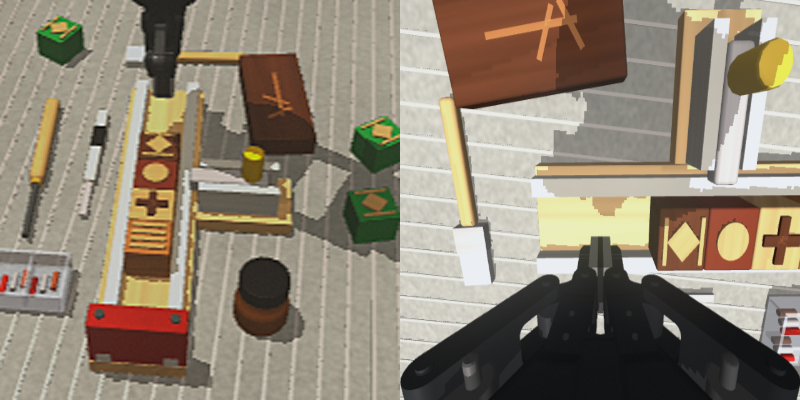

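drive_tool(deltas=[{"linear": [-1,15,0],"rot": [0,-0.004,0],"hand": 0},{"linear": [-1,13,0],"rot": [0,0,0],"hand": 0},{"linear": [0,2,0],"rot": [0,0,0],"hand": 0},{"linear": [0,0,4],"rot": [0,0,0],"hand": 0},{"linear": [0,0,4],"rot": [0,0,0],"hand": 0},{"linear": [0,0,4],"rot": [0,0,0],"hand": 0},{"linear": [0,0,4],"rot": [0,0,0],"hand": 0},{"linear": [0,0,4],"rot": [0,0,0],"hand": 0}])

```text
time_s: 3.67
ee_pos: [0.5874, -0.0999, 0.0648]
orientation: [-0.703, 0.71, 0.04, -0.023]
force: [-0.1, -0.9, -0.4]
width: 0.002
```

```bash
python3 -c "from geo import *;jig()"
```

```text
t 3.67 jig TCP mm [  8.1 -96.1  64.8] rot err tool [ 0.011 -0.002  0.023] F jig [-0.1 -0.9 -0.4] w 0.002
```

drive_tool(deltas=[{"linear": [-4,6,0],"rot": [0.006,-0.001,0.012],"hand": 0},{"linear": [-4,6,0],"rot": [0.005,-0.001,0.011],"hand": 0},{"linear": [0,0,0],"rot": [0,0,0],"hand": 0}])

```text
time_s: 3.92
ee_pos: [0.5794, -0.0994, 0.0526]
orientation: [-0.706, 0.706, 0.032, -0.033]
force: [0.1, 1.4, -0.0]
width: 0.0
```

```bash
python3 -c "from geo import *;jig()"
```

```text
t 3.92 jig TCP mm [  0.1 -94.8  52.6] rot err tool [-0.     0.002 -0.001] F jig [ 0.2  1.4 -0. ] w 0.0
```

drive_tool(deltas=[{"linear": [0,0,3],"rot": [0,0,0],"hand": 0},{"linear": [0,0,3],"rot": [0,0,0],"hand": 0},{"linear": [0,0,3],"rot": [0,0,0],"hand": 0},{"linear": [0,0,3],"rot": [0,0,0],"hand": 0},{"linear": [0,0,3],"rot": [0,0,0],"hand": 0},{"linear": [0,0,3],"rot": [0,0,0],"hand": 0}])

```text
time_s: 4.42
ee_pos: [0.5772, -0.081, 0.0517]
orientation: [-0.706, 0.707, 0.032, -0.033]
force: [-0.3, -0.6, 0.1]
width: -0.0
```

```bash
python3 -c "from geo import *;jig()"
```

```text
t 4.42 jig TCP mm [ -0.4 -76.3  51.7] rot err tool [ 0.     0.001 -0.002] F jig [-0.3 -0.6  0.1] w -0.0
```

drive_tool(deltas=[{"linear": [0,-1,3],"rot": [0,0,0],"hand": 0},{"linear": [0,0,3],"rot": [0,0,0],"hand": 0},{"linear": [0,0,3],"rot": [0,0,0],"hand": 0},{"linear": [0,0,3],"rot": [0,0,0],"hand": 0},{"linear": [0,0,3],"rot": [0,0,0],"hand": 0},{"linear": [0,0,3],"rot": [0,0,0],"hand": 0}])

```text
time_s: 4.92
ee_pos: [0.5757, -0.0616, 0.0532]
orientation: [-0.706, 0.707, 0.032, -0.033]
force: [0.5, -1.0, -0.8]
width: 0.001
```

```bash
python3 - <<'E'
from geo import *
import cv2
jig()
a=bot.read_camera("side")[180:340,270:430]
cv2.imwrite("pics/s2.png",np.hstack([cv2.resize(a,(400,400),interpolation=2),cv2.resize(bot.read_camera("wrist")[200:480,240:640],(400,400))]))
E
```

```text
t 4.92 jig TCP mm [ -0.2 -56.8  53.2] rot err tool [ 0.002  0.001 -0.001] F jig [ 0.4 -1.  -0.8] w 0.001
```

View pics/s2.png

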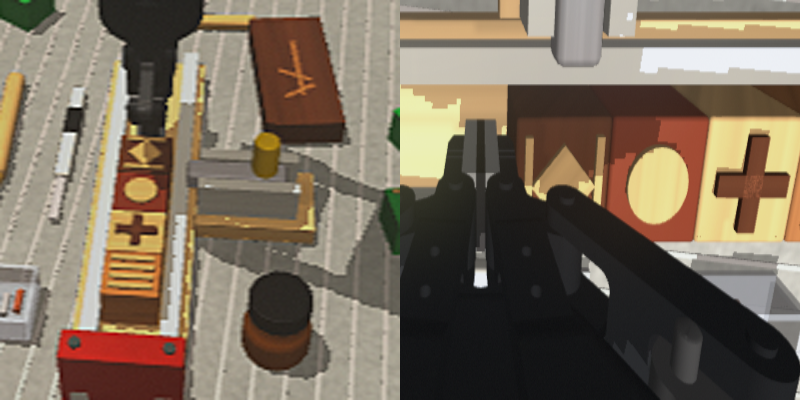

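The tip is against block a and the row is closed and moving. I'll carry on.

drive_tool(deltas=[{"linear": [0,0,3],"rot": [0,0,0],"hand": 0},{"linear": [0,0,3],"rot": [0,0,0],"hand": 0},{"linear": [0,0,3],"rot": [0,0,0],"hand": 0},{"linear": [0,0,3],"rot": [0,0,0],"hand": 0},{"linear": [0,0,3],"rot": [0,0,0],"hand": 0},{"linear": [0,0,3],"rot": [0,0,0],"hand": 0},{"linear": [0,0,3],"rot": [0,0,0],"hand": 0},{"linear": [0,0,3],"rot": [0,0,0],"hand": 0},{"linear": [0,0,3],"rot": [0,0,0],"hand": 0},{"linear": [0,0,2],"rot": [0,0,0],"hand": 0}])

```text
time_s: 5.85
ee_pos: [0.5728, -0.03, 0.0532]
orientation: [-0.706, 0.707, 0.032, -0.033]
force: [1.1, -2.1, -0.0]
width: 0.002
```

```bash
python3 -c "from geo import *;jig()"
```

```text
t 5.85 jig TCP mm [ -0.2 -25.   53.2] rot err tool [ 0.002  0.001 -0.001] F jig [ 0.9 -2.2 -0. ] w 0.002
```

drive_tool(deltas=[{"linear": [0,0,2],"rot": [0,0,0],"hand": 0},{"linear": [0,0,2],"rot": [0,0,0],"hand": 0},{"linear": [0,0,2],"rot": [0,0,0],"hand": 0}])

```text
time_s: 6.1
ee_pos: [0.5721, -0.0232, 0.0532]
orientation: [-0.706, 0.707, 0.032, -0.033]
force: [0.8, -1.6, -0.6]
width: 0.003
```

drive_tool(deltas=[{"linear": [0,0,2],"rot": [0,0,0],"hand": 0},{"linear": [0,0,2],"rot": [0,0,0],"hand": 0}])

```text
time_s: 6.27
ee_pos: [0.5721, -0.0198, 0.0534]
orientation: [-0.705, 0.708, 0.033, -0.033]
force: [1.7, -11.8, -0.5]
width: -0.002
```

drive_tool(deltas=[{"linear": [0,0,2],"rot": [0,0,0],"hand": 0},{"linear": [0,0,2],"rot": [0,0,0],"hand": 0}])

```text
time_s: 6.43
ee_pos: [0.5728, -0.0197, 0.0542]
orientation: [-0.701, 0.711, 0.034, -0.033]
force: [-1.1, -10.8, -1.0]
width: 0.0
```

```bash
python3 -c "from geo import *;jig()"
```

```text
t 6.43 jig TCP mm [  0.8 -14.9  54.2] rot err tool [0.014 0.005 0.001] F jig [ -2.1 -10.7  -1. ] w 0.0
```

Force rose to 11 N at TCP y = −15 mm, which matches where the row should be home. I'll back off and check.

drive_tool(deltas=[{"linear": [0,0,-4],"rot": [0.007,0,0],"hand": 0},{"linear": [0,0,-10],"rot": [0.007,0,0],"hand": 0},{"linear": [0,-10,-15],"rot": [0,0,0],"hand": 0},{"linear": [0,-38,0],"rot": [0,0,0],"hand": 0},{"linear": [0,-38,0],"rot": [0,0,0],"hand": 0},{"linear": [-38,0,0],"rot": [0,0,0],"hand": 0},{"linear": [-38,0,0],"rot": [0,0,0],"hand": 0},{"linear": [-35,0,5],"rot": [0,0,0],"hand": 0},{"linear": [-15,0,5],"rot": [0,0,0],"hand": 0},{"linear": [0,0,0],"rot": [0,0,0],"hand": 0}])

```text
time_s: 7.27
ee_pos: [0.4467, -0.0547, 0.1449]
orientation: [0.709, -0.704, -0.034, 0.031]
force: [0.3, 0.3, -0.2]
width: -0.004
```

```bash
python3 - <<'E'
from geo import *
import cv2
jig()
a=bot.read_camera("side")[180:340,270:430]
b=bot.read_camera("top")[215:325,220:330]
cv2.imwrite("pics/s3.png",np.hstack([cv2.resize(a,(400,400),interpolation=2),cv2.resize(b,(400,400),interpolation=2)]))
E
```

```text
t 7.27 jig TCP mm [-128.   -38.3  144.9] rot err tool [-0.007  0.002  0.004] F jig [ 0.3  0.2 -0.2] w -0.004
```

View pics/s3.png

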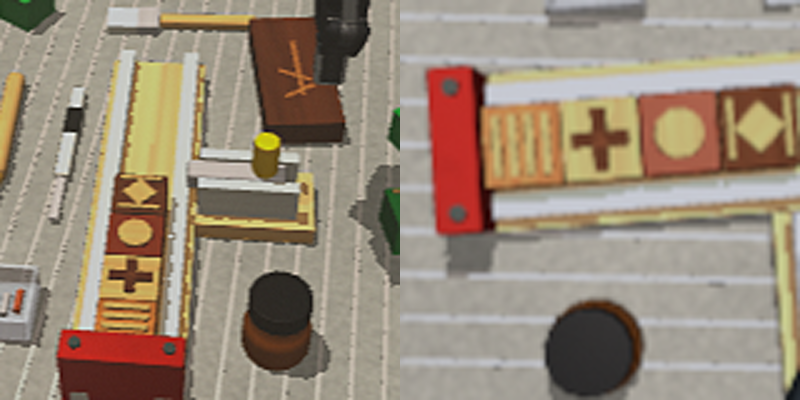

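Side and top views show the row tight against the red stop with no gaps. Next is the knob.

drive_tool(deltas=[{"linear": [-2,0,12],"rot": [0,0,0],"hand": 0},{"linear": [0,15,9],"rot": [0,0,0],"hand": 0},{"linear": [0,28,0],"rot": [0,0,0],"hand": 0},{"linear": [0,22,0],"rot": [0,0,0],"hand": 0},{"linear": [0,0,0],"rot": [0,0,0],"hand": 0},{"linear": [0,0,0],"rot": [0,0,0],"hand": 0}])

```text
time_s: 7.87
ee_pos: [0.4535, -0.032, 0.0815]
orientation: [0.709, -0.704, -0.038, 0.028]
force: [-0.0, 0.9, 0.8]
width: 0.001
```

```bash
python3 -c "from geo import *;jig()"
```

```text
t 7.87 jig TCP mm [-119.1  -16.3   81.5] rot err tool [-0.006  0.003  0.014] F jig [0.  0.9 0.8] w 0.001
```

drive_tool(deltas=[{"linear": [0,4,-1.5],"rot": [-0.006,0.003,0.014],"hand": 0},{"linear": [3,0,0],"rot": [0,0,0],"hand": 0},{"linear": [4,0,0],"rot": [0,0,0],"hand": 0},{"linear": [4,0,0],"rot": [0,0,0],"hand": 0},{"linear": [4,0,0],"rot": [0,0,0],"hand": 0},{"linear": [4,0,0],"rot": [0,0,0],"hand": 0},{"linear": [4,0,0],"rot": [0,0,0],"hand": 0}])

```text
time_s: 8.45
ee_pos: [0.4806, -0.0312, 0.0805]
orientation: [-0.706, 0.707, 0.032, -0.032]
force: [-1.8, -0.1, -1.4]
width: -0.001
```

```bash
python3 -c "from geo import *;jig()"
```

```text
t 8.45 jig TCP mm [-92.1 -18.   80.5] rot err tool [ 0.002  0.    -0.001] F jig [-1.8  0.1 -1.4] w -0.001
```

drive_tool(deltas=[{"linear": [4,0,0],"rot": [0,0,0],"hand": 0},{"linear": [4,0,0],"rot": [0,0,0],"hand": 0},{"linear": [4,0,0],"rot": [0,0,0],"hand": 0},{"linear": [4,0,0],"rot": [0,0,0],"hand": 0},{"linear": [3,0,0],"rot": [0,0,0],"hand": 0}])

```text
time_s: 8.87
ee_pos: [0.5016, -0.0293, 0.0805]
orientation: [-0.706, 0.707, 0.032, -0.032]
force: [-1.7, -0.0, -0.6]
width: 0.002
```

drive_tool(deltas=[{"linear": [2.5,0,0],"rot": [0,0,0],"hand": 0},{"linear": [2.5,0,0],"rot": [0,0,0],"hand": 0}])

```text
time_s: 9.03
ee_pos: [0.5058, -0.0289, 0.0802]
orientation: [-0.706, 0.707, 0.03, -0.035]
force: [-16.0, -3.2, 12.2]
width: 0.002
```

drive_tool(deltas=[{"linear": [2,0,0],"rot": [0,0,0],"hand": 0},{"linear": [2,0,0],"rot": [0,0,0],"hand": 0}])

```text
time_s: 9.2
ee_pos: [0.5059, -0.0289, 0.0802]
orientation: [-0.706, 0.707, 0.026, -0.041]
force: [-13.7, -2.0, 9.8]
width: -0.002
```

```bash
python3 -c "from geo import *;jig()"
```

```text
t 9.2 jig TCP mm [-66.7 -17.9  80.2] rot err tool [ 0.001  0.003 -0.021] F jig [-13.8  -0.7   9.8] w -0.002
```

drive_tool(deltas=[{"linear": [-4,0,0],"rot": [0,0,0],"hand": 0},{"linear": [-20,0,0],"rot": [0,0,-0.02],"hand": 0},{"linear": [-20,-15,0],"rot": [0,0,0],"hand": 0},{"linear": [-30,-30,0],"rot": [0,0,0],"hand": 0},{"linear": [-35,-20,0],"rot": [0,0,0],"hand": 0},{"linear": [0,-10,0],"rot": [0,0,0],"hand": 0},{"linear": [0,0,0],"rot": [0,0,0],"hand": 0}])

```text
time_s: 9.78
ee_pos: [0.3974, -0.0401, 0.1599]
orientation: [-0.705, 0.708, 0.038, -0.029]
force: [0.6, -0.0, 0.6]
width: 0.0
```

```bash
python3 - <<'E'
from geo import *
import cv2
jig()
a=bot.read_camera("side")[180:340,270:430]
b=bot.read_camera("top")[215:325,220:380]
cv2.imwrite("pics/s4.png",np.hstack([cv2.resize(a,(300,300),interpolation=2),cv2.resize(b,(480,330),interpolation=2)[:300]]))
E
```

```text
t 9.78 jig TCP mm [-175.8  -19.3  159.9] rot err tool [0.005 0.003 0.012] F jig [ 0.6 -0.1  0.6] w 0.0
```

View pics/s4.png

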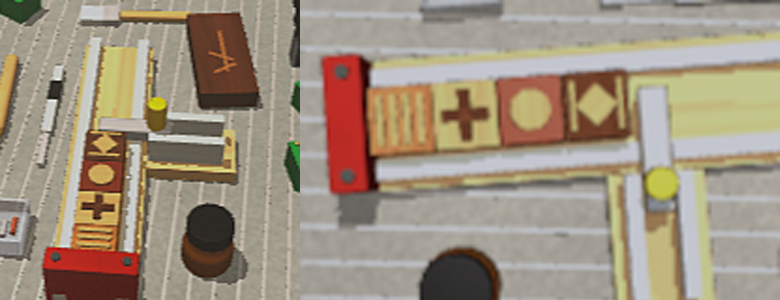

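The bolt lies across the channel just behind block a, about 3 px (6–7 mm) clear. The row is closed against the stop and the arm is clear, so I'm handing in.

```bash
python3 -c "
from geo import *
k=ray('top',340.7,276.3,.078);print(((np.r_[k,0]-JO)@JR*1000).round(1))
print(bot.hand_in())"
```

```text
[-48.1 -18.4   0. ]
the job is handed in; nothing more can be done
None
```

The row of four blocks is home against the red stop and the keeper bolt is across the rail behind the last block. I handed the job in at about 10 s on the clock.

- **Row:** I pushed all four blocks (c, b, d, a from the stop) about 65 mm with the closed fingertips. At the stop the push force rose to about 11 N. The pictures afterwards show no gaps in the row, or between it and the stop.
- **Bolt:** I pushed the knob in the jig's +x direction until it stopped hard, at about 14–16 N. In the last top view the knob had moved about 41 mm (−89 to −48 mm). The fingertip position gave about 43 mm. Both fit full travel from a start of 0–8 mm, but the bolt's starting position was never measured separately.
- **Clearance:** The bolt sits about 6–7 mm behind block a, close to the expected 7 mm.
- **Oddity:** At the bolt's stop the wrist also read about 10–12 N upward, as the tool tilted slightly. It fell to zero when I backed off.
- **Rest of the bench:** I did not touch the other items, and the arm was clear of everything at hand-in.

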